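# Click the green filter into the beam

## Task

The imaging rig's next picture needs the green filter: with a fingertip, gently push the tabs that stick out of the filter wheel to step it round, either way, until the green filter clicks into place in the beam, straight under the lens tube. Push the tabs without pinching or gripping them, and touch neither the filter glasses nor the lens tube, camera or bracket. Leave the loose parts around the rig where they stand, and take the hand away at the end.

Things in the scene. Friction and masses are not known exactly. Their poses are not given: they have to be found in the camera images.
- wheel (a joint): Turn of the filter wheel about its upright axle, rad, counter-clockwise from above positive, endless both ways. 0 or any multiple of 2 pi: green in the beam. A sprung roller clicks it into 5 rests, 1.257 apart, one filter in the beam at each. A push of about 2.5 N on a tab leaves a rest; past halfway (0.63) it springs on into the next rest by itself. Starts at rest with another filter in the beam.
- wheel_axis (a point): On the fixed axle, mid-height of disc and tabs (127 mm above the table). x points level from axle to beam, y towards the upright post, z up. Black disc: radius 56 mm, 10 mm thick, lying flat. Below it a carrier plate (top 110 mm up) reaches 32 mm from the axle, farther only towards post and beam: the space under the tabs away from the post is free down to 65 mm above the table.
- beam (a point): The fixed optical axis at the wheel's mid-height, 38 mm from the axle along wheel_axis x: straight below the black lens tube that carries the camera. The filter in the beam has its tab pointing straight out past the tube, where the bracket's white mark points.
- green_filter (a point): Centre of the green filter, turning with the wheel, 38 mm from the axle, at disc mid-height.
- column: Fixed optics over the wheel, not to be touched: black lens tube (40 mm across at its foot, 138 mm above the table), 44 mm square camera on top (up to 302 mm with its plugs), grey bracket 46 mm wide, 144 to 154 mm up, from the tube in +y to the silver 45 mm square post (300 mm tall; middle at x 38, y 135 mm). Origin on the table below the axle, axes as wheel_axis.
- filters: The five coloured filter glasses in dark round cells (30 mm across, 38 mm from the axle, every 72 deg) on the wheel, turning with it; tops 135 mm above the table. Not to be touched. From above, counter-clockwise: green, red, blue, yellow, white. Origin on the axle at disc mid-height; x points to the green filter.
- tab_green: Green tab sticking out level from the wheel's rim beside the green filter: 34 mm long outwards, 10 mm wide, 12 mm tall. Origin at its middle, 71 mm from the axle (the tab reaches from 54 to 88 mm), 127 mm above the table; its x axis points outwards from the axle, z up. It turns with the wheel.
- tab_red: Red tab sticking out level from the wheel's rim beside the red filter: 34 mm long outwards, 10 mm wide, 12 mm tall. Origin at its middle, 71 mm from the axle (the tab reaches from 54 to 88 mm), 127 mm above the table; its x axis points outwards from the axle, z up. It turns with the wheel.
- tab_blue: Blue tab sticking out level from the wheel's rim beside the blue filter: 34 mm long outwards, 10 mm wide, 12 mm tall. Origin at its middle, 71 mm from the axle (the tab reaches from 54 to 88 mm), 127 mm above the table; its x axis points outwards from the axle, z up. It turns with the wheel.
- tab_yellow: Yellow tab sticking out level from the wheel's rim beside the yellow filter: 34 mm long outwards, 10 mm wide, 12 mm tall. Origin at its middle, 71 mm from the axle (the tab reaches from 54 to 88 mm), 127 mm above the table; its x axis points outwards from the axle, z up. It turns with the wheel.
- tab_white: White tab sticking out level from the wheel's rim beside the white filter: 34 mm long outwards, 10 mm wide, 12 mm tall. Origin at its middle, 71 mm from the axle (the tab reaches from 54 to 88 mm), 127 mm above the table; its x axis points outwards from the axle, z up. It turns with the wheel.
- lens_tube: Spare black lens tube standing upright on the table, 31 mm across, 45 mm tall, open at the top; loose. Origin at its foot.
- sample_holder: Polished steel sample holder standing upright on the table, foot 28 mm across, 62 mm tall; loose. Origin at its foot.
- optics_case: Flat square filter case, 60 x 60 x 24 mm, dark with a pale lid; loose on the table. Origin at its underside's middle.
- hex_driver: Orange-handled driver 160 mm long lying on the table along its x axis; loose. Origin at its underside, x along it.

How it is judged:
By the outcome, as a careful person would: the job done as asked, in the order asked, and still so for the second after the job is handed in, with the robot touching nothing.
It also fails if it takes over 50 s, if anything falls off the work surface, if the arm or the gripper's body presses on something with over 40 N, if the wrist force passes 120 N, or if a joint passes its speed limit or range.

## Robot

A 6-joint arm with a two-finger parallel gripper is mounted at the origin on the work surface. World frame = base frame: x ahead of the robot, y to its left, z up, the work surface at z = 0. Lengths are in m, angles in rad, forces in N, time in s.
With the tool pointing down it reaches from about 0.425 to 0.95 m from the base axis. Payload 14.7 kg.
Tool frame: the origin (TCP) lies between the finger pads; the fingertips stand 19 mm ahead of it and the grasp point (between the pads) is the TCP; y points along the fingers, x is the direction in which the jaws open and shut, and the axes are right-handed (so a half turn about y gives the same grasp; the last joint's range is limited). The gripper opens to 85 mm and grips with 20 to 120 N. Pads are 22 mm wide; open, the fingers measure 114 mm over their backs; the gripper's body (76 mm by 85 mm) begins 54 mm behind the grasp point. The pads swing forward as they close: fully open they stand 13 mm farther back than shut.
Start: joints at [1.21, 0.48, 1.596, -0, 1.065, -0.047], TCP at [0.201, 0.618, 0.25] pointing down, gripper open.
Joint ranges: [-2.75, 2.75], [-0.82, 2.05], [0.23, 2.67], [-1.56, 4.7], [0.09, 2.69], [-2.92, 2.92]. Speed limits (rad/s): [1.89, 1.89, 2.39, 3.01, 3.01, 3.01].

## Interface

Orientations are given as a unit quaternion [w, x, y, z].
In Python, from bench import monitor, grab_frame, camera_params, finish_job gives the robot as it stands.
- The arm moves only by the shell command python3 -m handwheel 'ROWS' [FORCE]. ROWS is JSON, a list of rows, each an object with "jaw": the opening, from -1 (shut) to 1 (fully open), so that 0 is half open; "linear": the shift along the tool's x, y, z in m, a list of three; "twist": the turn about the tool's y in degrees. In form: [{"jaw": jaw, "linear": [tx, ty, tz], "twist": twist}, ...]. A call has 1 to 5 rows; each row is the pose to reach, as a shift and turn from the pose commanded when the call began, along the tool's axes at that moment; what a row does not reach only later rows make up. A row lasts 1/10 s, in which the tool goes at most 50 mm and 8.59 degrees, less where a joint would pass 70% of its speed; a pose out of reach is approached as far as the arm can. A call with a gripper value outside its range is refused whole. The fingers move at their own pace and stop on an object; FORCE is the grip in N (left out, the last holds). Time passes only in rows, so rows that repeat a pose let the fingers close. It gives the time, the measured TCP pose, the force and the opening at its end, in the units of the state.
- monitor.sense(): the state, without advancing time (a new reading comes with each control period).
- grab_frame(name): name is "scene" or "side" or "wrist"; returns the picture (400x640x3 uint8, red, green, blue); there is no depth.
- camera_params(name): a dict with "fx", "fy", "cx", "cy" (pixels), "position" and "orientation" of the camera in the world. Camera axes: x right, y up, looking along -z (the intrinsics and any distortion apply to the point x, -y, -z); pixel columns grow to the right and rows downward; lengths in m; the calibration is good to about 2 mm. A picture is of the moment at which its call begins: read the wrist's pose just before it. camera_params takes no time and is no camera call; for the wrist camera it gives the pose at the moment of the call.
- finish_job(): hands the job in, once; it reports no verdict.
The state is a dict: "t": time; "qpos": joint angles; "joint_vel": joint speeds; "tau": joint torques, N m; "tool_pos": TCP position; "tool_rot": TCP orientation; "contact_force": force on the tool from outside, world axes, zero at the start; "moment": the same for the moment, N m; "grip_width": opening from 0.0 (shut) to 1.0 (fully open).
Only numpy, scipy, OpenCV 4.12 (cv2) and the standard library are available. Lean on these libraries where they do the work, as an engineer would, in place of code of your own. Each camera call takes 0.05 s, during which the arm holds its last target.

## Working session

There is one attempt and no reset: what is moved stays moved. The work goes in short steps, Python scripts to look and compute and a shell command to move; the robot and the scene stay as the last step left them, time stands still between calls to the robot, and variables do not carry over. Pictures are saved under pics/ and viewed, and the job is handed in when it is done.

```bash
mkdir -p pics; python3 - <<'E'
from bench import monitor, grab_frame, camera_params
import cv2
s=monitor.sense()
for k in("t","qpos","tool_pos","tool_rot","contact_force","grip_width"):print(k,s[k])
for n in("scene","side","wrist"):
    print(n,camera_params(n))
    cv2.imwrite(f"pics/a_{n}.png",grab_frame(n)[:,:,::-1])
E
ls
```

```text
t 0.0
qpos [ 1.21039070e+00  4.80851771e-01  1.59686259e+00  8.84015940e-06
  1.06510116e+00 -4.66178819e-02]
tool_pos [0.20048367 0.61790368 0.24966365]
tool_rot [-0.57174963  0.57222031  0.4153692  -0.41609459]
contact_force [ 0.56766122 -0.04635279  0.54315611]
grip_width 0.9972328343935106
scene {'fx': 382.0758124618931, 'fy': 382.0758124618931, 'cx': 318.29236349272026, 'cy': 201.71916214874747, 'position': array([ 1.13194364, -0.13746066,  0.73309215]), 'orientation': array([0.70458804, 0.27723298, 0.22917284, 0.6117004 ])}
side {'fx': 460.1438648451735, 'fy': 460.1438648451735, 'cx': 319.1051700736937, 'cy': 192.7979876986501, 'position': array([ 0.45770887, -0.67825765,  0.56699062]), 'orientation': array([ 0.88303081,  0.45658428, -0.05714257, -0.09231525])}
wrist {'fx': 332.2744213399959, 'fy': 332.2744213399959, 'cx': 320.0314773024676, 'cy': 199.89128803034998, 'position': array([0.1353453 , 0.63920034, 0.37253929]), 'orientation': array([ 0.8011107 , -0.11094213, -0.0803359 ,  0.58263164])}
pics
```

View pics/a_scene.png

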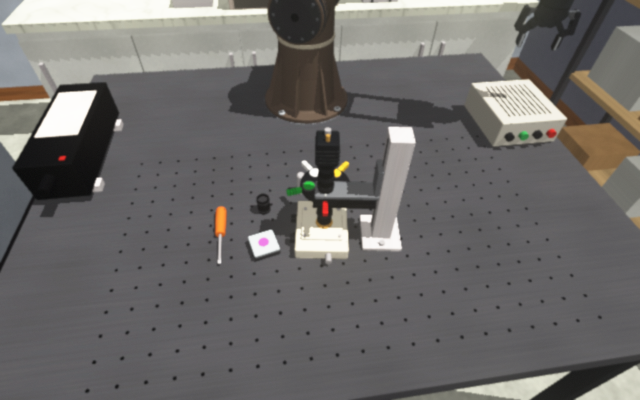

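View pics/a_side.png

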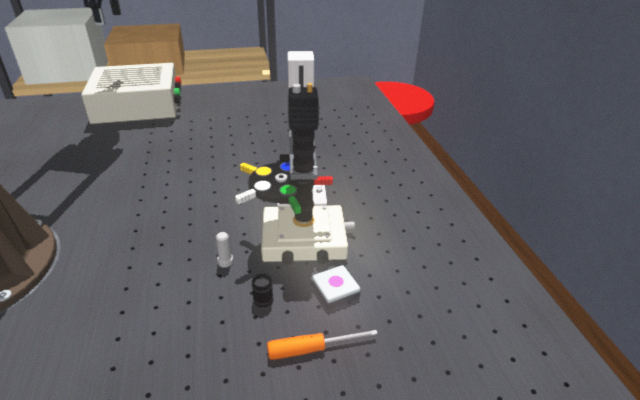

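View pics/a_wrist.png

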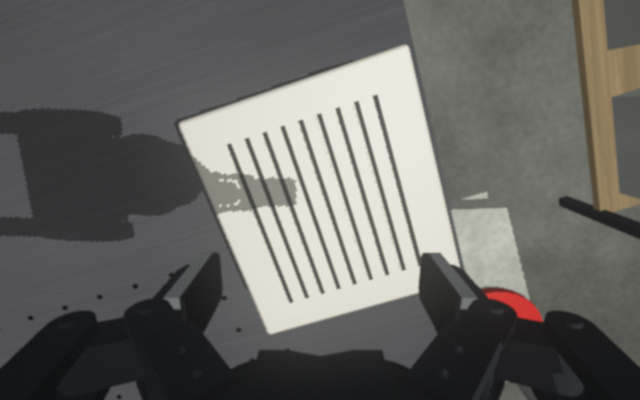

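```bash
python3 - <<'E'
import cv2
a=cv2.imread("pics/a_scene.png")[120:270,230:420]; b=cv2.imread("pics/a_side.png")[140:310,200:380]
cv2.imwrite("pics/z_scene.png",cv2.resize(a,None,fx=4,fy=4,interpolation=cv2.INTER_CUBIC))
cv2.imwrite("pics/z_side.png",cv2.resize(b,None,fx=3.5,fy=3.5,interpolation=cv2.INTER_CUBIC))
E
```

```text
(no output)
```

View pics/z_scene.png

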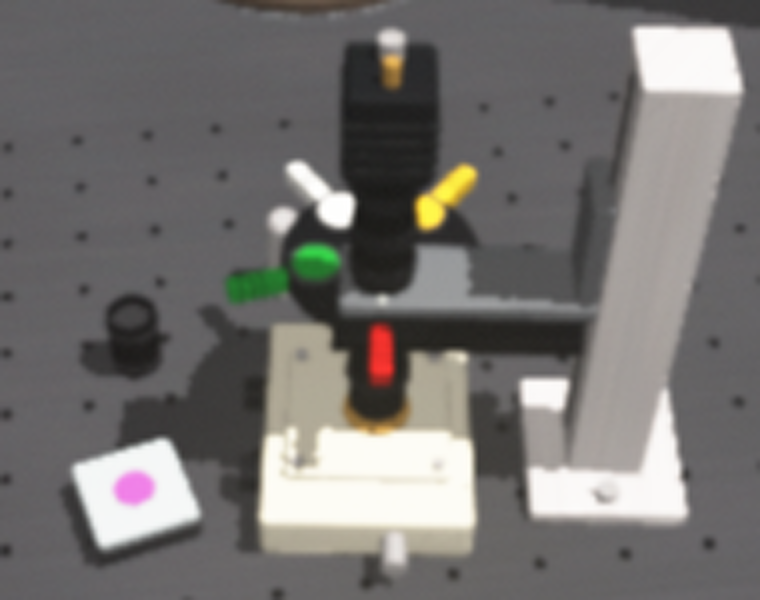

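View pics/z_side.png

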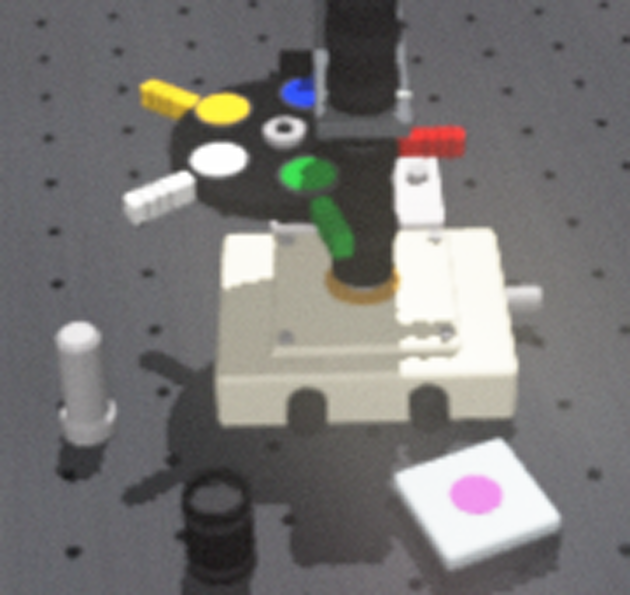

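```bash
cat > h.py <<'E'
import numpy as np
from bench import camera_params
from scipy.spatial.transform import Rotation as R
def rot(q): return R.from_quat([q[1],q[2],q[3],q[0]]).as_matrix()
def proj(P,c):
    p=(np.atleast_2d(P)-c["position"])@rot(c["orientation"])
    return np.c_[c["cx"]+c["fx"]*p[:,0]/-p[:,2], c["cy"]-c["fy"]*p[:,1]/-p[:,2]]
def ray(uv,c,z):
    d=rot(c["orientation"])@np.array([(uv[0]-c["cx"])/c["fx"],-(uv[1]-c["cy"])/c["fy"],-1])
    return c["position"]+d*(z-c["position"][2])/d[2]
E
python3 - <<'E'
from h import *
from scipy.optimize import least_squares
cs,cd=camera_params("scene"),camera_params("side")
S=lambda u,v:(u/4+230,v/4+120); D=lambda u,v:(u/3.5+200,v/3.5+140)
# (cam, uv, r, rel angle deg, z)
ob=[(cs,S(337,210),38,-144,.135),(cs,S(430,212),38,144,.135),(cs,S(316,261),38,-72,.135),
(cd,D(219,159),38,-144,.135),(cd,D(222,109),38,144,.135),(cd,D(307,174),38,-72,.135),(cd,D(284,131),0,0,.137),
(cs,S(293,165),88,-144,.133),(cs,S(470,172),88,144,.133),(cd,D(128,205),88,-144,.130),(cd,D(144,90),88,144,.130),(cd,D(464,138),88,0,.130)]
def res(p,full=False):
    o=[]
    for c,uv,r,a,z in ob:
        t=p[2]+np.radians(a); o.append(proj([p[0]+r/1e3*np.cos(t),p[1]+r/1e3*np.sin(t),z],c)[0]-uv)
    return np.array(o) if full else np.ravel(o)
f=least_squares(res,[.55,0,0],loss='soft_l1'); print(f.x,np.degrees(f.x[2])); print(res(f.x,True).round(1))
for n,c,uv,z in [("holder",cs,S(282,225-5),.062),("holder",cd,D(80,335),.06),("tube",cs,S(132,310),.045),("tube",cd,D(218,490),.045)]: print(n,ray(uv,c,z))
s=__import__("bench").monitor.sense(); print(rot(s["tool_rot"]).round(3))
E
```

```text
[ 0.54251835 -0.02561888 -0.1638465 ] -9.387712904309275
[[ 0.8  0.1]
 [-2.7  0. ]
 [-0.7  0.5]
 [-0.3 -0.2]
 [ 0.1 -0.3]
 [ 0.2 -0.1]
 [-0.1 -0.8]
 [-0.3 -0.3]
 [-0.5 -1. ]
 [-0.2 -0.1]
 [ 0.6 -1. ]
 [-0.1 -0.2]]
holder [ 0.43646147 -0.06882334  0.062     ]
holder [ 0.4350243  -0.06940972  0.06      ]
tube [ 0.48566649 -0.16713814  0.045     ]
tube [ 0.48876794 -0.16927806  0.045     ]
[[ 0.309 -0.    -0.951]
 [ 0.951 -0.001  0.309]
 [-0.001 -1.     0.   ]]
```

```bash
cat >> h.py <<'E'
AX=np.array([.5425,-.0256]); YAW=-9.4
def go(target,yaw=None):
    "print linear/twist from the present pose; yaw = world angle (deg) of tool x"
    from bench import monitor
    s=monitor.sense(); M=rot(s["tool_rot"]); y=np.degrees(np.arctan2(M[1,0],M[0,0]))
    l=M.T@(np.array(target)-s["tool_pos"])
    print("t %.2f"%s["t"],"pos",s["tool_pos"].round(4),"yaw %.1f"%y,"F",s["contact_force"].round(1),"grip %.2f"%s["grip_width"],"q",s["qpos"].round(2))
    print("-> linear",l.round(4),"twist",0 if yaw is None else round((y-yaw+180)%360-180,1))
def pol(r,a,z): a=np.radians(a); return [AX[0]+r*np.cos(a),AX[1]+r*np.sin(a),z]
E
python3 -c "
from h import *
go([.44,.25,.25],135)"
python3 -m handwheel '[{"jaw":-1,"linear":[-0.05,0,-0.05],"twist":-8},{"jaw":-1,"linear":[-0.1,0,-0.1],"twist":-16},{"jaw":-1,"linear":[-0.14,0,-0.15],"twist":-24},{"jaw":-1,"linear":[-0.18,0,-0.2],"twist":-32},{"jaw":-1,"linear":[-0.22,0,-0.25],"twist":-40}]' 20
python3 -c "
from h import *
go([.44,.25,.25],135)"
```

```text
t 0.15 pos [0.2005 0.618  0.2498] yaw 72.0 F [ 0.4  0.5 -0.8] grip 1.00 q [ 1.21  0.48  1.6   0.    1.07 -0.05]
-> linear [-2.761e-01  1.000e-04 -3.414e-01] twist -63.0
t: 0.65
tool_pos: [0.3204, 0.4095, 0.2503]
tool_rot: [0.399, -0.399, -0.584, 0.584]
contact_force: [1.3, 0.8, -0.6]
grip_width: 0.148
t 0.65 pos [0.3204 0.4095 0.2503] yaw 111.3 F [ 1.3  0.8 -0.6] grip 0.15 q [ 0.85  0.3   1.89 -0.    0.95 -1.09]
-> linear [-0.1921  0.0003 -0.0536] twist -23.7
```

```bash

python3 -m handwheel '[{"jaw":-1,"linear":[-0.048,0,-0.013],"twist":-8},{"jaw":-1,"linear":[-0.096,0,-0.026],"twist":-16},{"jaw":-1,"linear":[-0.144,0,-0.04],"twist":-24},{"jaw":-1,"linear":[-0.192,0,-0.054],"twist":-24},{"jaw":-1,"linear":[-0.192,0,-0.054],"twist":-24}]'
python3 -c "
from h import *
go([.445,.1,.25],135);go(pol(.082,-180,.25),135)"
```

```text
t: 1.15
tool_pos: [0.4407, 0.2485, 0.2503]
tool_rot: [0.271, -0.271, -0.653, 0.653]
contact_force: [-0.6, 0.9, -0.6]
grip_width: -0.003
t 1.15 pos [0.4407 0.2485 0.2503] yaw 135.0 F [-0.6  0.9 -0.6] grip -0.00 q [ 0.45  0.28  1.92 -0.    0.94 -1.9 ]
-> linear [-0.1082  0.0004  0.1019] twist -0.0
t 1.15 pos [0.4407 0.2485 0.2503] yaw 135.0 F [-0.6  0.9 -0.6] grip -0.00 q [ 0.45  0.28  1.92 -0.    0.94 -1.9 ]
-> linear [-0.208   0.0005  0.1797] twist -0.0
```

```bash

python3 -m handwheel '[{"jaw":-1,"linear":[-0.036,0,0.034],"twist":0},{"jaw":-1,"linear":[-0.072,0,0.068],"twist":0},{"jaw":-1,"linear":[-0.108,0,0.102],"twist":0},{"jaw":-1,"linear":[-0.14,0,0.128],"twist":0},{"jaw":-1,"linear":[-0.174,0,0.154],"twist":0}]'
python3 -c "
from h import *
go(pol(.082,-180,.18),135)"
```

```text
t: 1.65
tool_pos: [0.4525, 0.0177, 0.2504]
tool_rot: [-0.271, 0.271, 0.653, -0.653]
contact_force: [0.6, -0.2, 0.5]
grip_width: 0.005
t 1.65 pos [0.4525 0.0177 0.2504] yaw 134.9 F [ 0.6 -0.2  0.5] grip 0.01 q [-0.03  0.2   2.03  0.    0.91 -2.38]
-> linear [-0.0363  0.0704  0.0249] twist -0.1
```

```bash

python3 -m handwheel '[{"jaw":-1,"linear":[-0.036,0,0.025],"twist":0},{"jaw":-1,"linear":[-0.036,0.035,0.025],"twist":0},{"jaw":-1,"linear":[-0.036,0.07,0.025],"twist":0},{"jaw":-1,"linear":[-0.036,0.07,0.025],"twist":0}]'
python3 - <<'E'
from h import *
from bench import grab_frame
import cv2
go(pol(.082,-180,.131),135)
for n in("side","wrist"): 
    f=grab_frame(n)[:,:,::-1]
    if n=="side": f=cv2.resize(f[60:300,130:400],None,fx=2.4,fy=2.4,interpolation=cv2.INTER_CUBIC)
    cv2.imwrite(f"pics/b_{n}.png",f)
E
```

```text
t: 2.05
tool_pos: [0.4581, -0.0239, 0.1773]
tool_rot: [0.273, -0.269, -0.652, 0.654]
contact_force: [0.8, -0.4, 0.8]
grip_width: -0.001
t 2.05 pos [ 0.4581 -0.0239  0.1773] yaw 134.9 F [ 0.8 -0.4  0.8] grip -0.00 q [-0.12  0.32  2.09 -0.    0.73 -2.47]
-> linear [-0.0031  0.0463 -0.0006] twist -0.1
```

View pics/b_side.png

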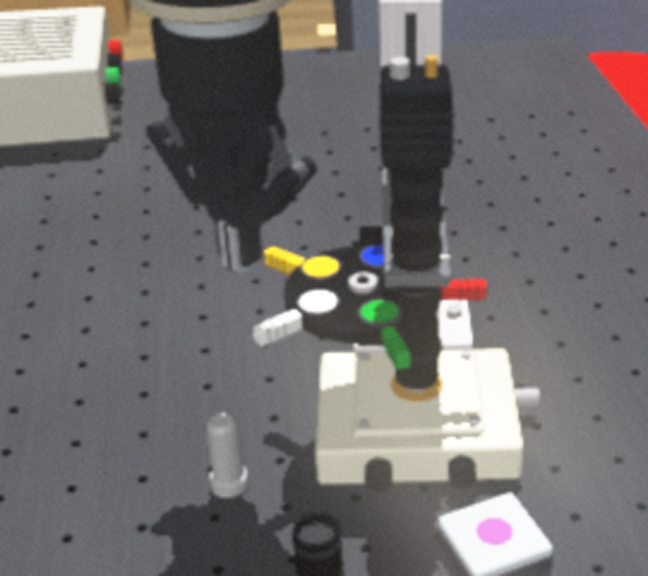

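View pics/b_wrist.png

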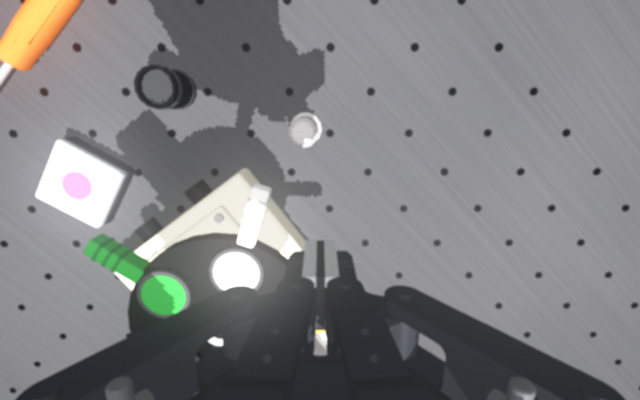

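```bash

python3 - <<'E'
from h import *
from scipy.optimize import fsolve
c=camera_params("side"); T=np.array([.4581,-.0239,.1773]); d=np.array([.707,-.707,0])
for uv in [(315/2.4+130,170/2.4+60),(228/2.4+130,268/2.4+60),(262/2.4+130,250/2.4+60)]:
    print(fsolve(lambda p: proj(T+d*p[0]+[0,0,p[1]],c)[0]-uv,[.05,.05]))
E
```

```text
[0.07283147 0.0754712 ]
[-0.01070025 -0.02499064]
[0.02281986 0.00121468]
```

```bash

python3 -m handwheel '[{"jaw":-1,"linear":[-0.003,0.023,0],"twist":0},{"jaw":-1,"linear":[-0.003,0.046,0],"twist":0},{"jaw":-1,"linear":[-0.003,0.046,0],"twist":0}]'
python3 - <<'E'
from h import *
for a in(-172,-165,-158,-150,-142,-135,-128,-122):go(pol(.082,a,.131),135)
E
```

```text
t: 2.45
tool_pos: [0.4625, -0.0254, 0.1342]
tool_rot: [0.271, -0.27, -0.653, 0.653]
contact_force: [0.8, -1.0, 0.4]
grip_width: 0.002
t 2.45 pos [ 0.4625 -0.0254  0.1342] yaw 135.0 F [ 0.8 -1.   0.4] grip 0.00 q [-0.12  0.4   2.12 -0.    0.62 -2.48]
-> linear [-0.0074  0.0032  0.0091] twist -0.0
t 2.45 pos [ 0.4625 -0.0254  0.1342] yaw 135.0 F [ 0.8 -1.   0.4] grip 0.00 q [-0.12  0.4   2.12 -0.    0.62 -2.48]
-> linear [-0.0157  0.0031  0.0146] twist -0.0
t 2.45 pos [ 0.4625 -0.0254  0.1342] yaw 135.0 F [ 0.8 -1.   0.4] grip 0.00 q [-0.12  0.4   2.12 -0.    0.62 -2.48]
-> linear [-0.0247  0.0031  0.0191] twist -0.0
t 2.45 pos [ 0.4625 -0.0254  0.1342] yaw 135.0 F [ 0.8 -1.   0.4] grip 0.00 q [-0.12  0.4   2.12 -0.    0.62 -2.48]
-> linear [-0.0355  0.0031  0.0228] twist -0.0
t 2.45 pos [ 0.4625 -0.0254  0.1342] yaw 135.0 F [ 0.8 -1.   0.4] grip 0.00 q [-0.12  0.4   2.12 -0.    0.62 -2.48]
-> linear [-0.0467  0.0031  0.025 ] twist -0.0
t 2.45 pos [ 0.4625 -0.0254  0.1342] yaw 135.0 F [ 0.8 -1.   0.4] grip 0.00 q [-0.12  0.4   2.12 -0.    0.62 -2.48]
-> linear [-0.0567  0.0031  0.0256] twist -0.0
t 2.45 pos [ 0.4625 -0.0254  0.1342] yaw 135.0 F [ 0.8 -1.   0.4] grip 0.00 q [-0.12  0.4   2.12 -0.    0.62 -2.48]
-> linear [-0.0667  0.0031  0.025 ] twist -0.0
t 2.45 pos [ 0.4625 -0.0254  0.1342] yaw 135.0 F [ 0.8 -1.   0.4] grip 0.00 q [-0.12  0.4   2.12 -0.    0.62 -2.48]
-> linear [-0.0752  0.0031  0.0235] twist -0.0
```

```bash

python3 -m handwheel '[{"jaw":-1,"linear":[-0.004,0.003,0.006],"twist":0},{"jaw":-1,"linear":[-0.008,0.003,0.009],"twist":0},{"jaw":-1,"linear":[-0.012,0.003,0.012],"twist":0},{"jaw":-1,"linear":[-0.016,0.003,0.0145],"twist":0},{"jaw":-1,"linear":[-0.020,0.003,0.017],"twist":0}]'
python3 - <<'E'
from h import *
from bench import grab_frame
import cv2
go(pol(.082,-150,.131),135)
go(pol(.082,-142,.131),135)
f=grab_frame("side")[:,:,::-1]
cv2.imwrite("pics/c_side.png",cv2.resize(f[120:280,180:360],None,fx=3.5,fy=3.5,interpolation=cv2.INTER_CUBIC))
E
```

```text
t: 2.95
tool_pos: [0.4652, -0.0524, 0.1318]
tool_rot: [-0.271, 0.271, 0.653, -0.653]
contact_force: [0.6, 2.3, 0.1]
grip_width: 0.001
t 2.95 pos [ 0.4652 -0.0524  0.1318] yaw 134.9 F [0.6 2.3 0.1] grip 0.00 q [-0.18  0.41  2.12  0.    0.62 -2.53]
-> linear [-0.0145  0.0008  0.0056] twist -0.1
t 2.95 pos [ 0.4652 -0.0524  0.1318] yaw 134.9 F [0.6 2.3 0.1] grip 0.00 q [-0.18  0.41  2.12  0.    0.62 -2.53]
-> linear [-0.0257  0.0008  0.0077] twist -0.1
```

View pics/c_side.png

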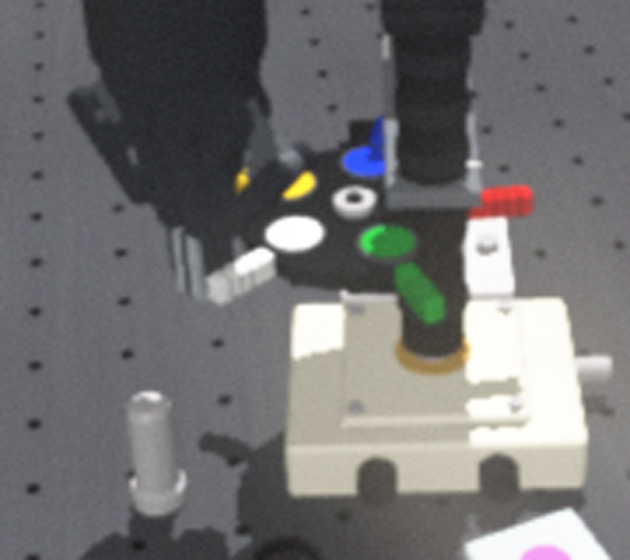

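```bash

python3 -m handwheel '[{"jaw":-1,"linear":[-0.005,0.001,0.002],"twist":0},{"jaw":-1,"linear":[-0.010,0.001,0.003],"twist":0},{"jaw":-1,"linear":[-0.0145,0.001,0.004],"twist":0},{"jaw":-1,"linear":[-0.020,0.001,0.005],"twist":0},{"jaw":-1,"linear":[-0.0255,0.001,0.006],"twist":0}]'
python3 - <<'E'
from h import *
from bench import grab_frame
import cv2
for a in (-135,-130,-125):go(pol(.080,a,.131),135)
f=grab_frame("side")[:,:,::-1]
cv2.imwrite("pics/d_side.png",cv2.resize(f[120:280,180:360],None,fx=3.5,fy=3.5,interpolation=cv2.INTER_CUBIC))
E
```

```text
t: 3.5
tool_pos: [0.4789, -0.0746, 0.1303]
tool_rot: [0.271, -0.271, -0.653, 0.653]
contact_force: [0.1, 0.8, 1.1]
grip_width: 0.0
t 3.50 pos [ 0.4789 -0.0746  0.1303] yaw 135.0 F [0.1 0.8 1.1] grip 0.00 q [-0.22  0.43  2.08 -0.    0.63 -2.57]
-> linear [-0.0103 -0.0007  0.0003] twist -0.0
t 3.50 pos [ 0.4789 -0.0746  0.1303] yaw 135.0 F [0.1 0.8 1.1] grip 0.00 q [-0.22  0.43  2.08 -0.    0.63 -2.57]
-> linear [-0.0173 -0.0007  0.    ] twist -0.0
t 3.50 pos [ 0.4789 -0.0746  0.1303] yaw 135.0 F [0.1 0.8 1.1] grip 0.00 q [-0.22  0.43  2.08 -0.    0.63 -2.57]
-> linear [-0.0242 -0.0007 -0.0009] twist -0.0
```

View pics/d_side.png

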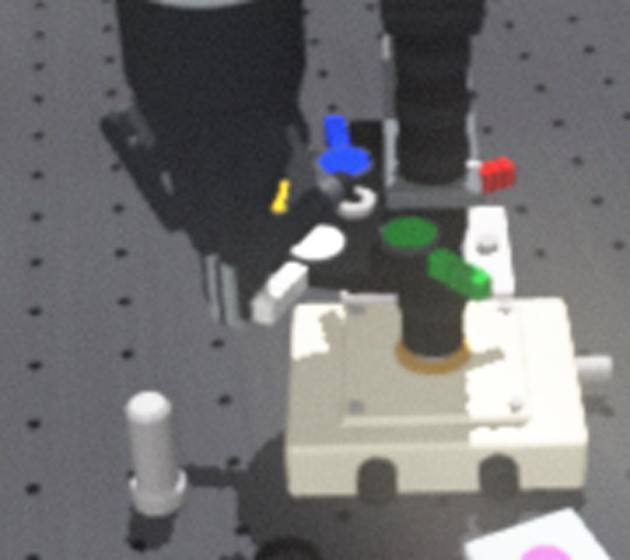

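```bash

python3 -m handwheel '[{"jaw":-1,"linear":[-0.005,-0.0005,0],"twist":0},{"jaw":-1,"linear":[-0.009,-0.0005,0],"twist":0},{"jaw":-1,"linear":[-0.013,-0.0005,0],"twist":0},{"jaw":-1,"linear":[-0.017,-0.0005,0],"twist":0},{"jaw":-1,"linear":[-0.02,-0.0005,-0.0005],"twist":0}]'
python3 - <<'E'
from h import *
from bench import grab_frame
import cv2
for a in (-125,-120):go(pol(.080,a,.131),135)
f=grab_frame("side")[:,:,::-1]
cv2.imwrite("pics/e_side.png",cv2.resize(f[120:280,180:360],None,fx=3.5,fy=3.5,interpolation=cv2.INTER_CUBIC))
E
```

```text
t: 4.05
tool_pos: [0.4935, -0.0884, 0.1308]
tool_rot: [-0.271, 0.271, 0.653, -0.653]
contact_force: [0.4, 1.0, -0.4]
grip_width: 0.001
t 4.05 pos [ 0.4935 -0.0884  0.1308] yaw 134.9 F [ 0.4  1.  -0.4] grip 0.00 q [-0.24  0.44  2.05 -0.    0.65 -2.59]
-> linear [-0.0042 -0.0001 -0.0003] twist -0.1
t 4.05 pos [ 0.4935 -0.0884  0.1308] yaw 134.9 F [ 0.4  1.  -0.4] grip 0.00 q [-0.24  0.44  2.05 -0.    0.65 -2.59]
-> linear [-0.011  -0.0001 -0.0018] twist -0.1
```

View pics/e_side.png

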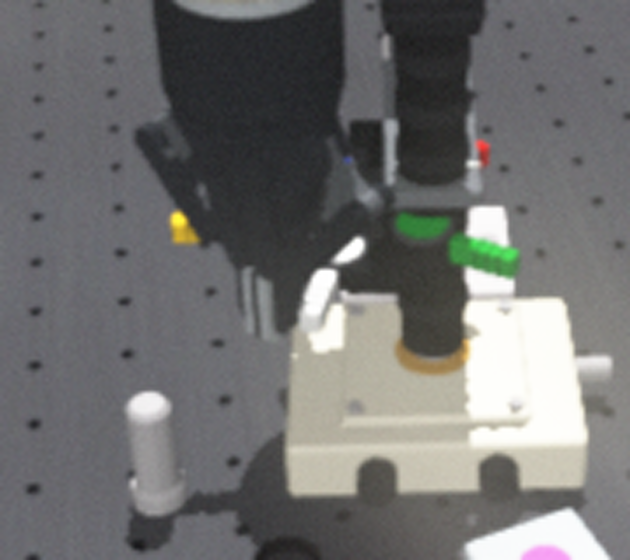

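```bash

python3 - <<'E'
from h import *
c=camera_params("side")
for uv in[(518,260),(450,246),(423,225)]:
    p=ray((uv[0]/3.5+180,uv[1]/3.5+120),c,.130)[:2]-AX
    print(np.hypot(*p),np.degrees(np.arctan2(p[1],p[0]))-YAW)
E
```

```text
0.08913007003452035 -29.859199295706276
0.05589492421331079 -34.91115071691731
0.036194548703975635 -22.59602530510169
```

```bash

python3 -m handwheel '[{"jaw":-1,"linear":[-0.003,0,-0.0005],"twist":0},{"jaw":-1,"linear":[-0.005,0,-0.0005],"twist":0},{"jaw":-1,"linear":[-0.005,0,-0.0005],"twist":0}]'
python3 - <<'E'
from h import *
from bench import grab_frame
import cv2
go(pol(.080,-120,.131),135)
go(pol(.12,-140,.20),135)
f=grab_frame("side")[:,:,::-1]
cv2.imwrite("pics/f_side.png",cv2.resize(f[120:280,180:360],None,fx=3.5,fy=3.5,interpolation=cv2.INTER_CUBIC))
E
```

```text
t: 4.4
tool_pos: [0.4972, -0.0914, 0.1308]
tool_rot: [0.271, -0.271, -0.653, 0.653]
contact_force: [0.0, -0.5, -0.1]
grip_width: 0.002
t 4.40 pos [ 0.4972 -0.0914  0.1308] yaw 135.0 F [ 0.  -0.5 -0.1] grip 0.00 q [-0.24  0.45  2.04 -0.    0.66 -2.6 ]
-> linear [-0.0062 -0.0002 -0.0013] twist -0.0
t 4.40 pos [ 0.4972 -0.0914  0.1308] yaw 135.0 F [ 0.  -0.5 -0.1] grip 0.00 q [-0.24  0.45  2.04 -0.    0.66 -2.6 ]
-> linear [ 0.0249 -0.0692  0.041 ] twist -0.0
```

View pics/f_side.png

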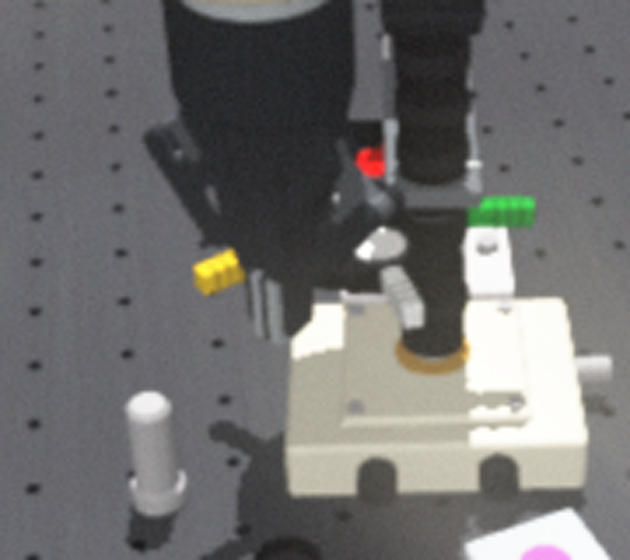

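```bash

python3 -m handwheel '[{"jaw":-1,"linear":[0,0,0],"twist":0},{"jaw":-1,"linear":[0,-0.02,0],"twist":0},{"jaw":-1,"linear":[0,-0.05,0.005],"twist":0},{"jaw":-1,"linear":[0,-0.09,0.02],"twist":0},{"jaw":-1,"linear":[0,-0.12,0.05],"twist":0}]'
python3 -m handwheel '[{"jaw":-1,"linear":[0.03,0,0.02],"twist":0},{"jaw":-1,"linear":[0.06,0,0],"twist":0},{"jaw":-1,"linear":[0.1,0,-0.02],"twist":0},{"jaw":-1,"linear":[0.14,0,-0.05],"twist":0},{"jaw":-1,"linear":[0.14,0,-0.05],"twist":0}]'
python3 - <<'E'
from h import *
from bench import grab_frame
import cv2
go(pol(.12,-140,.20),135)
f=grab_frame("side")[:,:,::-1]
cv2.imwrite("pics/g_side.png",cv2.resize(f[100:320,180:380],None,fx=2.7,fy=2.7,interpolation=cv2.INTER_CUBIC))
cv2.imwrite("pics/g_scene.png",cv2.resize(grab_frame("scene")[100:280,190:430,::-1],None,fx=3,fy=3,interpolation=cv2.INTER_CUBIC))
E
```

```text
t: 4.95
tool_pos: [0.4622, -0.1263, 0.2527]
tool_rot: [-0.27, 0.271, 0.654, -0.653]
contact_force: [1.4, -0.5, -0.7]
grip_width: -0.001
t: 5.45
tool_pos: [0.3964, 0.0124, 0.2509]
tool_rot: [-0.27, 0.269, 0.654, -0.654]
contact_force: [0.1, -1.0, -0.2]
grip_width: 0.002
t 5.45 pos [0.3964 0.0124 0.2509] yaw 135.2 F [ 0.1 -1.  -0.2] grip 0.00 q [-0.05  0.12  2.14  0.    0.89 -2.41]
-> linear [-0.1196  0.0508  0.0436] twist 0.2
```

View pics/g_side.png

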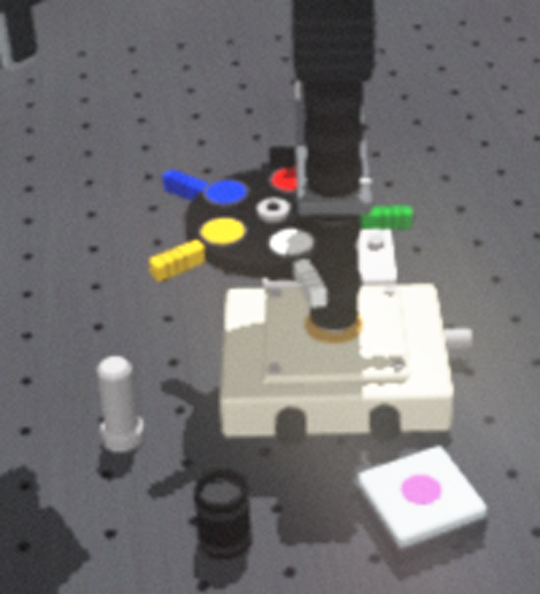

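View pics/g_scene.png

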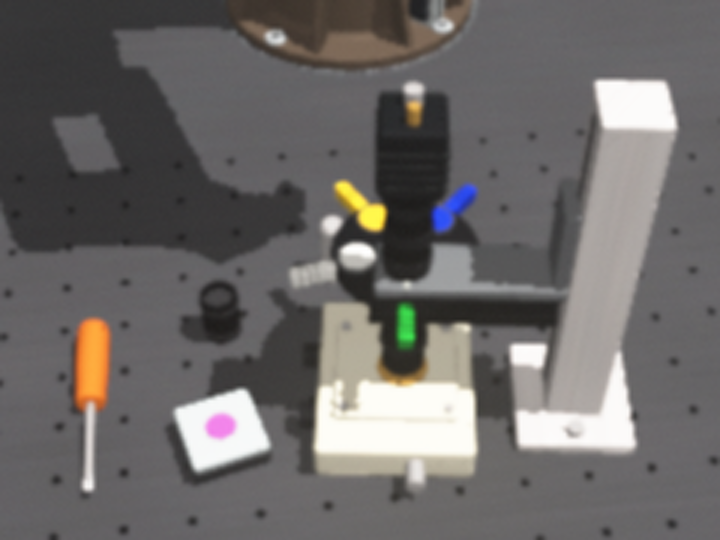

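```bash

python3 -m handwheel '[{"jaw":-1,"linear":[0,0,0],"twist":0},{"jaw":-1,"linear":[0,0,0],"twist":0},{"jaw":-1,"linear":[0,0,0],"twist":0}]'
python3 - <<'E'
from bench import *
import cv2,numpy as np
a=cv2.imread("pics/a_side.png").astype(int); f=grab_frame("side")[:,:,::-1].astype(int)
for n,(v0,v1,u0,u1) in {"holder":(225,275,210,240),"tube":(270,310,245,280),"case":(262,305,308,365),"driver":(325,365,260,385)}.items():
    print(n,abs(a-f)[v0:v1,u0:u1].mean().round(1))
g=f[165:195,310:345]; m=(g[:,:,1]>g[:,:,2]+40)&(g[:,:,1]>g[:,:,0]+40); print("green tab px",np.argwhere(m).mean(0)[::-1]+[310,165])
g=a[165:195,310:345]; m=(g[:,:,2]>g[:,:,1]+60); print("red tab before",np.argwhere(m).mean(0)[::-1]+[310,165])
print(monitor.sense()["joint_vel"].round(3)); finish_job()
E
```

```text
t: 5.85
tool_pos: [0.3983, 0.0069, 0.2507]
tool_rot: [0.272, -0.271, -0.653, 0.653]
contact_force: [-0.0, 0.3, -0.0]
grip_width: -0.001
holder 4.2
tube 3.4
case 4.3
driver 4.3
green tab px [323.29032258 180.13548387]
red tab before [323.38216561 180.18471338]
[ 0.006 -0.003  0.002  0.001 -0.002  0.002]
the job is handed in; nothing more can be done
```

The green filter is now in the beam under the lens tube. The wheel started with red there, so I stepped it once counter-clockwise. With the gripper shut, I pushed the side of the white tab with a fingertip until the wheel sprang on by itself. I then lifted the hand straight up and moved it back towards the robot.

- **Wheel position:** the green tab now sits within about 0.1 pixel of where the red tab was at rest, pointing along the bracket's mark.
- **Force:** the wrist readings between moves stayed within about 2.5 N, and I saw no sign of touching the glasses or the column.
- **Loose parts:** the sample holder, spare lens tube, case and driver show no shift in the side picture; only noise-level differences remain.
- **Hand-in:** the arm was still and clear of everything, at about 5.9 s on the robot's clock. No check failed or disagreed.

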